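Draw the spring clip from the polishing drum's hatch stud and open the hatch

ROBOT

A 6-joint arm with a two-finger parallel gripper is mounted at the origin on the work surface. World frame = base frame: x ahead of the robot, y to its left, z up, the work surface at z = 0. Lengths are in m, angles in rad, forces in N, time in s.
With the tool pointing down it reaches from about 0.35 to 0.975 m from the base axis. Payload 17.4 kg.
Tool frame: the origin (TCP) lies at the very end of the fingers, on their centre line; the grasp point (between the pads) lies 19 mm behind it (tcp_to_grasp is the distance from the TCP to the grasp point, in m); z points along the fingers, y is the line along which they close (so a half turn about z gives the same grasp; the last joint's range is limited). The gripper opens to 85 mm and grips with 20 to 120 N. Pads are 22 mm wide; open, the fingers measure 114 mm over their backs; the gripper's body (76 mm by 85 mm) begins 54 mm behind the grasp point. The pads swing forward as they close: fully open they stand 13 mm farther back than shut.
Start: joints at [1.216, 0.116, 1.442, -0, 1.584, -0.038], TCP at [0.21, 0.641, 0.231] pointing down, gripper open.
Joint ranges: [-2.83, 2.83], [-0.83, 2.19], [0.07, 2.5], [-1.14, 4.28], [0.01, 3], [-2.97, 2.97]. Speed limits (rad/s): [1.89, 1.89, 2.22, 3.14, 3.14, 3.14].

INTERFACE

Orientations are given as [roll, pitch, yaw] about the fixed x, y, z axes, in that order (R = Rz(yaw) Ry(pitch) Rx(roll)).
In Python, from plant import observe, get_image, calibration, sign_off, tcp_to_grasp gives the robot as it stands. The module is installed in compiled form; this text tells all that it offers.
- The arm moves only by the shell command python3 -m creep 'ROWS' [OPENING] [FORCE]. ROWS is JSON, a list that holds one entry, the list of rows, each a list of 4 numbers: the shift along the tool's x, y, z in m, then the turn about the tool's z in rad. A call has exactly 5 rows; each row shifts and turns the commanded pose from where the row before left it, along the tool's axes as they then stand; what a row does not reach is not made up. A row lasts 1/12 s, in which the tool goes at most 41.7 mm and 7.16 degrees, less where a joint would pass 70% of its speed; a pose out of reach is approached as far as the arm can. A call with a gripper value outside its range is refused whole. OPENING is the opening, from 0 (shut) to 1 (fully open), set as the call begins (- or left out, the last holds). The fingers move at their own pace and stop on an object; FORCE is the grip in N (left out, the last holds). Time passes only in rows, so rows that do not move let the fingers close, or fill a call up. It gives the time, the measured TCP pose, the force, the opening and the grip force at its end, in the units of the state.
- observe(): the state, without advancing time (a new reading comes with each control period).
- get_image(name): name is "scene" or "top" or "wrist"; returns (picture, depth): 480x640x3 uint8, blue, green, red; 480x640 float32, m along the optical axis (not along the pixel's ray), 0 where there is no reading.
- calibration(name): a dict with "fovy" (degrees; the focal length in pixels is half the picture's height over the tangent of half this angle, whatever the lens; pixels are square), "cx", "cy" (the principal point, pixels), "eye" and "orientation" of the camera in the world. Camera axes: x right, y up, looking along -z (the intrinsics and any distortion apply to the point x, -y, -z); pixel columns grow to the right and rows downward; lengths in m; the calibration is good to about 2 mm. The wrist camera is an equidistant fisheye: a pixel r from the principal point sees the ray r / f radians off the axis. A picture is of the moment at which its call begins: read the wrist's pose just before it. calibration takes no time and is no camera call; for the wrist camera it gives the pose at the moment of the call.
- sign_off(): hands the job in; it is judged then, once.
The state is a dict: "time": time; "joints": joint angles; "dq": joint speeds; "joint_torque": joint torques, N m; "eef_pos": TCP position; "tool_rot": TCP orientation; "wrist_force": force on the tool from outside, world axes, zero at the start; "ft_torque": the same for the moment, N m; "gripper_width": finger opening in m; "grasp_force": force on a finger pad.
Only numpy, scipy, OpenCV 4.12 (cv2) and the standard library are available. Lean on these libraries where they do the work, as an engineer would, in place of code of your own. Each camera call takes 0.05 s, during which the arm holds its last target. There are 200 camera calls.

TASK

The polishing drum is parked with its hatch sloping towards you, and a spring clip through the stud keeps the hatch shut. Pull the clip sideways out of the stud and lay it down flat in the steel tray without dropping it, then swing the hatch all the way open and leave it open. Do not disturb the copper mould, the brass jar or the bottle.

Things in the scene. Friction and masses are not known exactly. Their poses are not given: they have to be found in the camera images.
- barrel: Fixed bench polishing drum: cream, six-sided, 220 mm across flats, 250 mm long, level axle along y at 135 mm height (pedestals reach y +-150 mm and 160 mm high), blue frame, motor behind at +x. The drum does not turn. Origin: bench top under mid-axle; z up. Its upper -x face, which carries the hatch, slopes: its normal leans 30 degrees from vertical towards -x.
- stud_hole (a point): Centre of the 9 mm cross hole in the 20 mm steel stud, which stands square to the sloping face, 98 mm down the slope from the hinge axis. Heights square above the face: hatch plate top 18 mm, this hole 30 mm, stud top 44 mm, handle bar 50 mm. The hole runs level along the barrel's y. Axes as the barrel's.
- clip: Yellow R-shaped spring clip, 6 mm wire, 125 mm long, 72 g. Origin: on the straight leg, in the stud when home. x: along that leg to the loop, the way to pull (home: barrel's -y). y: to the sprung leg (home: up the slope). z: square to its plane (home: out of the face). The leg ends at x -34 mm: clear of the stud after 45 mm. The sprung leg snaps over the stud in the first 10 mm, at 5 to 15 N.
- clip_loop (a point): Centre of the clip's rigid round loop, 30 mm outside diameter, 6 mm thick; at x 72, y 9 mm from the clip's origin; axes as the clip's. Grip it from square above the sloping face, across the clip's y. Free depth under its wire: 9 mm on the up-slope side, over the hatch plate; 27 mm on the down-slope side, over the drum.
- hatch (a joint): Angle of the green steel hatch (152 mm along the axle by 80 mm, 6 mm thick, 0.4 kg; a hasp eye at its lower edge drops over the stud): 0 shut, 1.75 rad fully open, at its stop. Opening lifts the lower edge up and away from the robot. A stiff hinge: it stays where it is left, and takes about 10 N at the handle. It cannot open while the clip is in.
- hatch_handle (a point): Middle of the hatch's handle, a level round steel bar 10 mm thick, 80 mm long (along x), 32 mm above the hatch plate, 46 mm from the hinge axis along y and 34 mm along z. Axes turn with the hatch; when shut: x along the barrel's -y, y up the slope, z out of the sloping face.
- hatch_hinge (a point): Middle of the hatch's hinge axis, level along the barrel's y, at the upper edge of the sloping face, 16 mm above the face. Fixed; axes as the barrel's. The hatch plate ends 82 mm from it.
- tray: Loose stainless tray, open on top, 200 mm (its x) by 140 mm (its y) outside, 24 mm high, walls 4 mm, floor 4 mm, 0.8 kg. Origin: centre of its underside.
- mould: Bystander: upturned round copper mould, 156 mm across, 60 mm high. Origin: centre of its underside.
- jar: Bystander: lidded brass jar, 104 mm across, 126 mm high. Origin: centre of its underside.
- bottle: Bystander: water bottle, 64 mm across, 200 mm high. Origin: centre of its underside.
Not all that is in view belongs to the job. There is more than one size of the tray; the one meant has the size given above.

How it is judged:
On the way, in this order (a step that is already met when the one before it is completed fails the run):
1. the clip is drawn clear of the stud, the hatch still shut (distance between clip and stud_hole above 0.06 m and value of joint hatch below 0.05 rad), for 0.1 s.
2. the clip lies in the tray, let go, the hatch still shut (x of clip in the frame of tray between -0.096 and 0.096 m and y of clip in the frame of tray between -0.066 and 0.066 m and x of clip_loop in the frame of tray between -0.096 and 0.096 m and y of clip_loop in the frame of tray between -0.066 and 0.066 m and z of each of clip, clip_loop in the frame of tray below 0.018 m and linear speed of clip below 0.03 m/s and contact force between the fingers and clip below 0.1 N and value of joint hatch below 0.05 rad), for 0.2 s.
3. the hatch is swung fully open (value of joint hatch above 1.6 rad), for 0.2 s.
At the end, for the whole second after the job is handed in: The clip lies flat and at rest wholly inside the tray (its middle and its loop within the walls and less than 18 mm above the tray's underside), let go; the hatch stands open by more than 1.6 rad (its stop is at 1.75) and is still (x of clip in the frame of tray between -0.096 and 0.096 m and y of clip in the frame of tray between -0.066 and 0.066 m and x of clip_loop in the frame of tray between -0.096 and 0.096 m and y of clip_loop in the frame of tray between -0.066 and 0.066 m and z of each of clip, clip_loop in the frame of tray below 0.018 m and linear speed of clip below 0.03 m/s and contact force between the fingers and clip below 0.1 N and value of joint hatch above 1.6 rad and velocity of joint hatch below 0.1 rad/s); the robot touches nothing.
It fails at once if the mould is moved more than 30 mm (distance of mould from where it was at the start of the episode above 0.03 m).
It fails at once if the jar is moved more than 30 mm (distance of jar from where it was at the start of the episode above 0.03 m).
It fails at once if the bottle is moved more than 30 mm (distance of bottle from where it was at the start of the episode above 0.03 m).
It fails at once if the clip is dropped or flung (faster than 0.8 m/s while not held) (linear speed of clip above 0.8 m/s and contact force between the fingers and clip below 0.1 N).
It also fails if it takes over 56 s, if anything falls off the work surface, if the arm or the gripper's body presses on something with over 40 N, if the wrist force passes 120 N, or if a joint passes its speed limit or range.

## Working session

There is one attempt and no reset: what is moved stays moved. The work goes in short steps, Python scripts to look and compute and a shell command to move; the robot and the scene stay as the last step left them, time stands still between calls to the robot, and variables do not carry over. Pictures are saved under pics/ and viewed, at most 10 in all, crops included, and the job is handed in when it is done.

```bash
mkdir -p pics; cat > h.py <<'E'
import numpy as np, cv2
from scipy.spatial.transform import Rotation as R
from plant import observe,get_image,calibration,tcp_to_grasp
def rot(o):
    o=np.array(o,float)
    return o if o.shape==(3,3) else (R.from_euler('xyz',o).as_matrix() if o.size==3 else R.from_quat(o).as_matrix())
def ray(c,u,v,fish=False):
    f=240/np.tan(np.radians(c['fovy']/2)); x=(u-c['cx'])/f; y=(v-c['cy'])/f
    if fish:
        r=np.hypot(x,y); s=np.sin(r)/r if r>1e-9 else 1; d=np.array([x*s,-y*s,-np.cos(r)])
    else: d=np.array([x,-y,-1.])
    return rot(c['orientation'])@d
def pt(c,dep,u,v):
    return np.array(c['eye'])+ray(c,u,v)*dep[int(v),int(u)]
def proj(c,P,fish=False):
    f=240/np.tan(np.radians(c['fovy']/2)); q=rot(c['orientation']).T@(np.array(P)-c['eye'])
    x,y,z=q[0],-q[1],-q[2]
    if fish:
        r=np.hypot(x,y); t=np.arctan2(r,z); return np.array([c['cx']+f*t*x/r,c['cy']+f*t*y/r])
    return np.array([c['cx']+f*x/z,c['cy']+f*y/z])
E
python3 - <<'E'
from h import *
import pickle
o=observe();print(o);print(tcp_to_grasp)
D={}
for n in ['scene','top','wrist']:
    c=calibration(n);p,d=get_image(n);D[n]=(c,p,d);print(n,c);cv2.imwrite(f'pics/{n}0.png',p)
pickle.dump(D,open('d0.pkl','wb'))
E
```

```text
{'time': 0.0, 'joints': array([ 1.21617773e+00,  1.16521067e-01,  1.44227351e+00,  1.00790255e-05,
        1.58401449e+00, -3.78174638e-02]), 'dq': array([ 4.85025850e-04,  2.28954877e-04, -6.62160121e-04, -7.06934598e-04,
        2.46332881e-05, -1.73723469e-03]), 'joint_torque': array([ 2.13670057e-03, -7.31948733e+01, -6.32508516e+01,  1.82671329e-04,
        5.88482901e-03,  3.06971617e-05]), 'eef_pos': array([0.21023107, 0.64122182, 0.2305334 ]), 'tool_rot': array([-3.14037749e+00, -5.60617604e-05,  2.82479161e+00]), 'wrist_force': array([-0.69068223,  0.89036836,  0.40872348]), 'ft_torque': array([ 0.02771165, -0.04325194,  0.02796383]), 'grasp_force': 0.0, 'gripper_width': 0.08525532031404004}
0.0187
scene {'fovy': 45.00032937130931, 'cx': 323.08704848449554, 'cy': 229.32292789107802, 'eye': array([1.16073348, 0.9674294 , 1.27458847]), 'orientation': array([ 0.83810608, -0.01198604,  2.54424672])}
top {'fovy': 51.194487806496284, 'cx': 313.5544672340097, 'cy': 236.054210752864, 'eye': array([ 0.33554719, -0.02002649,  1.43509086]), 'orientation': array([ 0.10588233,  0.01825375, -1.59527797])}
wrist {'fovy': 65.70646984690485, 'cx': 320.6009361671589, 'cy': 238.7875550233621, 'eye': array([0.13918597, 0.66513438, 0.37239817]), 'orientation': array([-0.30015706,  0.0013053 ,  1.25385207])}
```

View pics/scene0.png

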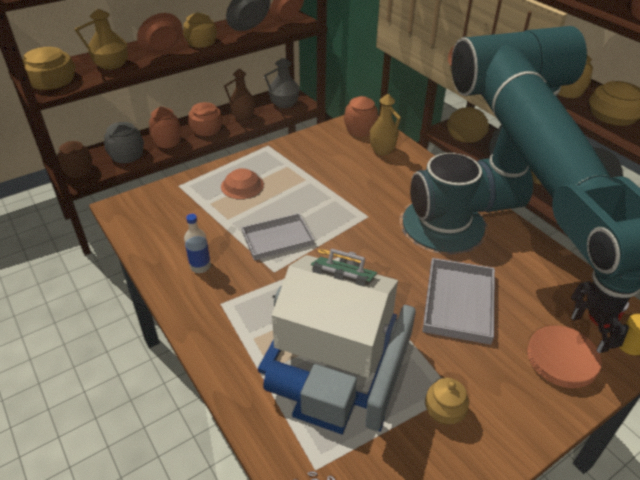

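View pics/top0.png

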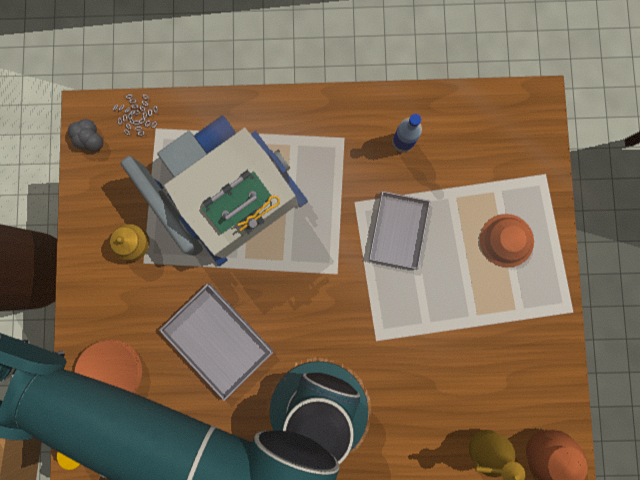

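The top view shows the drum and hatch around (235,205), with the yellow clip at (258,213). There are two trays: one at left (215,341), and a smaller one at right (397,231). The look-alikes are these two trays. At about 350 px/m the left one is about 260x190 mm and the right one about 205x135 mm, so I choose the right one. The mould is at (108,370), the jar at (128,242) and the bottle at (408,135). I'll check with a close crop.

```bash
python3 - <<'E'
from h import *
import pickle
D=pickle.load(open('d0.pkl','rb'))
c,p,d=D['top']
a=cv2.resize(p[150:270,180:310],None,fx=6,fy=5,interpolation=cv2.INTER_CUBIC)
a=cv2.resize(p[160:260,185:300],None,fx=6,fy=6,interpolation=cv2.INTER_CUBIC)
cv2.imwrite('pics/crop1.png',a)
for n,P in dict(L=[(207,285),(271,351),(223,398),(159,331)],Rr=[(383,192),(430,200),(414,271),(366,263)]).items():
    W=[]
    for u,v in P:
        r=ray(c,u,v); t=(0.024-c['eye'][2])/r[2]; W.append(c['eye']+t*r)
    W=np.array(W);print(n,W.round(3).tolist(),W.mean(0).round(3),np.linalg.norm(W-np.roll(W,-1,0),axis=1).round(3))
for u,v in [(397,231),(215,341)]: print('floor',pt(c,d,u,v).round(4))
# drum top plane and sloping face from depth
for u,v in [(190,185),(200,230),(240,190),(225,180),(215,165),(270,170),(245,145),(408,120),(128,240),(230,235),(288,205)]: print((u,v),pt(c,d,u,v).round(4))
E
```

```text
L [[0.356, 0.305, 0.024], [0.169, 0.128, 0.024], [0.045, 0.262, 0.024], [0.231, 0.44, 0.024]] [0.2   0.284 0.024] [0.257 0.182 0.257 0.184]
Rr [[0.607, -0.199, 0.024], [0.58, -0.331, 0.024], [0.38, -0.277, 0.024], [0.406, -0.144, 0.024]] [ 0.493 -0.238  0.024] [0.135 0.207 0.136 0.209]
floor [ 0.4972 -0.2382 -0.0024]
floor [ 0.1972  0.2895 -0.0049]
(190, 185) [0.5984 0.2995 0.2293]
(200, 230) [0.4853 0.2728 0.2376]
(240, 190) [0.576  0.1712 0.261 ]
(225, 180) [0.6021 0.2076 0.2576]
(215, 165) [0.6484 0.2389 0.2233]
(270, 170) [0.6259 0.1001 0.2473]
(245, 145) [0.6965 0.1636 0.225 ]
(408, 120) [ 0.7756 -0.2574  0.1443]
(128, 240) [0.481  0.503  0.0958]
(230, 235) [0.4747 0.2057 0.2072]
(288, 205) [0.5551 0.0643 0.1531]
```

View pics/crop1.png

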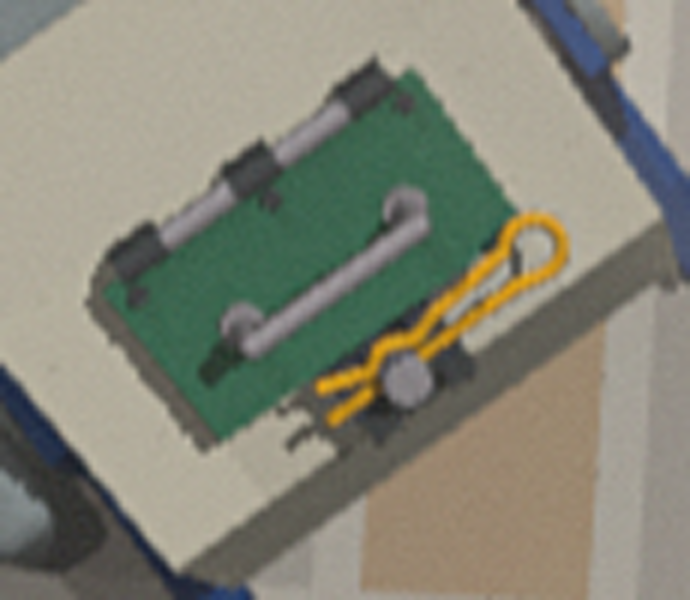

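The crop confirms the target. The stud top is at crop (407,380), the clip loop at (535,243), the handle bar runs from (250,338) to (420,228), and the hinge middle is at (250,170). The tool can only yaw, so I'll grip the loop vertically. First I fit the barrel pose.

```bash
cat >> h.py <<'E'
from scipy.optimize import least_squares
s3,c3=.5,3**.5/2
# local barrel frame points: (a along barrel -y, d up-slope dist from hinge foot (neg=down), n height above face)
FE=dict(stud=(0,-98,44),loop=(72,-89,30),hmid=(0,-46,50),h1=(-36,-46,50),h2=(36,-46,50),hinge=(0,0,16),hole=(0,-98,30))
def B(p,f):  # p=X,Y,yaw,s(mm from top edge),dz
    a,d,n=f; d=d-p[3]
    x=d*c3-n*s3; z=262+d*s3+n*c3   # upper edge at x=0,z=262.0
    x,y,z=x/1e3,-a/1e3,z/1e3+p[4]
    c,s=np.cos(p[2]),np.sin(p[2])
    return np.array([p[0]+c*x-s*y,p[1]+s*x+c*y,z])
def plan(d):   # world displacement -> tool axes
    return rot(observe()['tool_rot']).T@np.array(d)
E
python3 - <<'E'
from h import *
import pickle
D=pickle.load(open('d0.pkl','rb')); c=D['top'][0]
px=dict(stud=(407,380),loop=(535,243),hmid=(336,283),hinge=(250,168))
px={k:np.array([185+(u+.5)/6-.5,160+(v+.5)/6-.5]) for k,(u,v) in px.items()}
f=lambda q:np.concatenate([proj(c,B([*q,0],FE[k]))-px[k] for k in px])
r=least_squares(f,[.55,.2,.6,8]);p=[*r.x,0];print(r.x,f(r.x).round(2))
for k in FE: print(k,B(p,FE[k]).round(4))
o=observe();print(o['eef_pos'],plan([.50-.21,.12-.641,.42-.2305]).round(3))
E
```

```text
[  0.56250081   0.18857813   0.61807026 -28.71915975] [ 0.3  -0.15  0.11  0.2  -0.46 -0.21  0.06  0.16]
stud [0.4957 0.1411 0.2655]
loop [0.5495 0.091  0.2578]
hmid [0.5299 0.1654 0.2967]
h1 [0.5091 0.1948 0.2967]
h2 [0.5508 0.1361 0.2967]
hinge [0.5763 0.1984 0.2902]
hole [0.5014 0.1451 0.2533]
[0.21022489 0.6412726  0.23073936] [-0.438 -0.405 -0.189]
```

```bash
python3 -m creep '[[[0,0,-0.04,0.107],[0,0,-0.04,0.107],[0,0,-0.04,0.107],[0,0,-0.04,0.107],[0,0,-0.04,0.107]]]' && python3 -m creep '[[[0,0,-0.01,0.107],[0,0,0,0.107],[0,0,0,0.107],[0,0,0,0.107],[0,0,0,0.107]]]' && python3 -c "
from h import *
o=observe();print(o['eef_pos'],o['tool_rot'],o['joints'],plan(np.array([.54,.10,.43])-o['eef_pos']).round(3))"
```

```text
time: 0.57
eef_pos: [0.2101, 0.641, 0.4331]
tool_rot: [-3.141, 0.0, 2.284]
wrist_force: [0.6, 0.7, 0.5]
gripper_width: 0.0854
grasp_force: 0.0
time: 0.98
eef_pos: [0.2103, 0.6415, 0.441]
tool_rot: [-3.141, 0.0, 1.749]
wrist_force: [1.7, -0.2, -0.2]
gripper_width: 0.0857
grasp_force: 0.0
[0.21030329 0.64147257 0.44096916] [-3.14131425e+00  4.38160335e-04  1.74947562e+00] [1.21620342e+00 1.40790622e-01 1.07724838e+00 1.81259383e-05
 1.92407250e+00 1.03753045e+00] [-0.591  0.228  0.011]
```

```bash
for i in 1 2 3; do python3 -m creep '[[[-0.0385,0.0149,0,0],[-0.0385,0.0149,0,0],[-0.0385,0.0149,0,0],[-0.0385,0.0149,0,0],[-0.0385,0.0149,0,0]]]' 0.55 | grep -E 'time|eef|force'; done; python3 -m creep '[[[0,0,0,0],[0,0,0,0],[0,0,0,0],[0,0,0,0],[0,0,0,0]]]'; python3 - <<'E'
from h import *
import pickle
c=calibration('wrist');p,d=get_image('wrist');pickle.dump((c,p,d),open('d1.pkl','wb'))
print(observe()['eef_pos'],observe()['tool_rot'],c);cv2.imwrite('pics/w1.png',p)
E
```

```text
time: 1.4
eef_pos: [0.3192, 0.4641, 0.441]
wrist_force: [1.0, 1.2, 0.6]
grasp_force: 0.0
time: 1.82
eef_pos: [0.4277, 0.2883, 0.4413]
wrist_force: [0.6, 0.9, -0.5]
grasp_force: 0.0
time: 2.23
eef_pos: [0.5362, 0.1125, 0.4413]
wrist_force: [0.2, 0.6, -0.3]
grasp_force: 0.0
time: 2.65
eef_pos: [0.5352, 0.1156, 0.4416]
tool_rot: [3.141, -0.0, 1.756]
wrist_force: [-0.0, -0.1, 1.1]
gripper_width: 0.047
grasp_force: 0.0
[0.53519631 0.11556182 0.44157365] [ 3.14115770e+00 -2.48373749e-05  1.75643836e+00] {'fovy': 65.70646984690485, 'cx': 320.6009361671589, 'cy': 238.7875550233621, 'eye': array([0.52161995, 0.18980864, 0.58333157]), 'orientation': array([-0.29980458, -0.00121437,  0.18547033])}
```

View pics/w1.png

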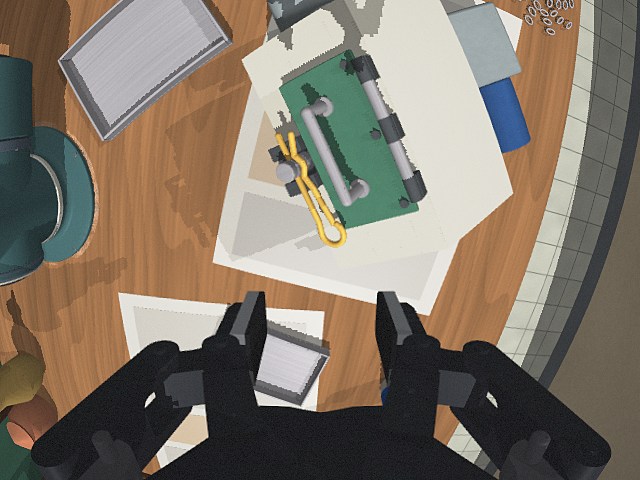

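The wrist view shows the stud top near (286,173), the loop near (332,233), the bar from (308,112) to (347,200), and the hinge from (365,68) to (415,185). I'll enlarge it.

```bash
python3 - <<'E'
import cv2
p=cv2.imread('pics/w1.png')[110:260,265:425]
cv2.imwrite('pics/crop2.png',cv2.resize(p,None,fx=4,fy=4,interpolation=cv2.INTER_CUBIC))
E
```

```text
(no output)
```

View pics/crop2.png

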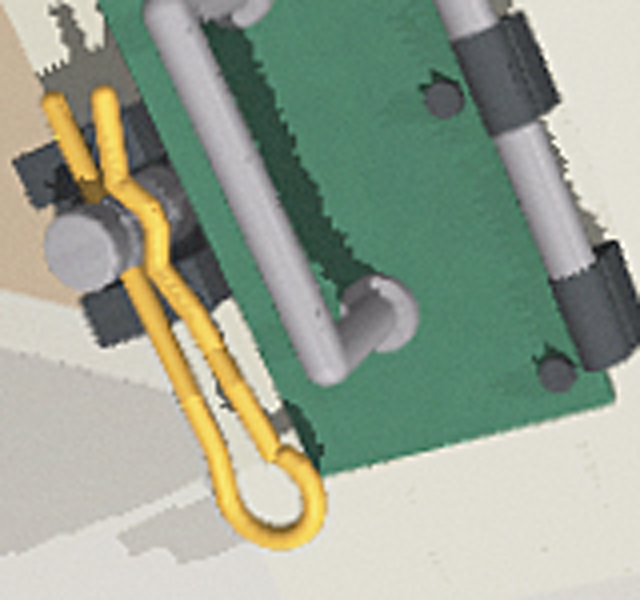

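```bash
python3 - <<'E'
from h import *
import pickle
ct=pickle.load(open('d0.pkl','rb'))['top'][0]; cw,pw,dw=pickle.load(open('d1.pkl','rb'))
FE['corner']=(76,-82,18)
T=dict(stud=(407,380),loop=(535,243),hmid=(336,283),hinge=(250,168))
T={k:np.array([185+(u+.5)/6-.5,160+(v+.5)/6-.5]) for k,(u,v) in T.items()}
W=dict(stud=(80,250),loop=(272,497),hmid=(248,188),hinge=(508,75),corner=(320,474))
W={k:np.array([265+(u+.5)/4-.5,110+(v+.5)/4-.5]) for k,(u,v) in W.items()}
def tri(k):
    A=[];b=[]
    for c,q,f in((ct,T[k],0),(cw,W[k],1)):
        r=ray(c,*q,f);r/=np.linalg.norm(r);M=np.eye(3)-np.outer(r,r);A.append(M);b.append(M@c['eye'])
    x=np.linalg.solve(sum(A),sum(b)); return x,[np.linalg.norm(a@x-bb) for a,bb in zip(A,b)]
for k in T: x,e=tri(k);print('tri',k,x.round(4),np.round(e,4))
def f(q):
    P=[*q]
    return np.concatenate([proj(ct,B(P,FE[k]))-T[k] for k in T]+[proj(cw,B(P,FE[k]),1)-W[k] for k in W]+[[(q[4])/.002]])
r=least_squares(f,[.55,.2,.6,8,0]);p=r.x;print(p,f(p).round(2));np.save('p.npy',p)
for k in FE: print(k,B(p,FE[k]).round(4))
# depth checks on the wrist camera
u,v=W['stud'].round().astype(int);print(dw[v,u])
r=ray(cw,*W['stud'],True);r=r/(-(rot(cw['orientation']).T@r)[2]);print('stud depth pt',cw['eye']+r*dw[v,u])
E
```

```text
tri stud [0.4976 0.1442 0.2486] [0.0001 0.0001]
tri loop [0.5524 0.0929 0.2415] [0.0005 0.0005]
tri hmid [0.5316 0.1671 0.2813] [0.0005 0.0005]
tri hinge [0.5792 0.2009 0.2777] [0. 0.]
[ 5.87260596e-01  2.06893341e-01  6.12116530e-01  2.79311886e+00
 -6.81292145e-10] [-0.06 -0.13 -0.39  0.63 -0.57 -0.03  0.25  0.5   0.25  0.39 -0.51 -0.61
  1.48 -0.86 -1.24 -0.17  0.23  1.83 -0.  ]
stud [0.4978 0.1441 0.2497]
loop [0.5513 0.0937 0.2421]
hmid [0.5322 0.1682 0.2809]
h1 [0.5115 0.1977 0.2809]
h2 [0.5529 0.1388 0.2809]
hinge [0.5787 0.2009 0.2745]
hole [0.5035 0.1481 0.2376]
corner [0.5635 0.0973 0.2352]
0.33208078
stud depth pt [0.4974242  0.1441997  0.24818481]
```

```bash
python3 -c "
from h import *
o=observe();print(plan(np.array([.5539,.0836,.30])-o['eef_pos']).round(4))"
```

```text
[-0.0349  0.0124  0.1416]
```

```bash
python3 -m creep '[[[-0.0175,0.0062,0.02,0.01],[-0.0174,0.0062,0.03,0],[0,0,0.036,0],[0,0,0.036,0],[0,0,0.0196,0]]]' 0.47 >/dev/null;  python3 -m creep '[[[0,0,0,0],[0,0,0,0],[0,0,0,0],[0,0,0,0],[0,0,0,0]]]'; python3 - <<'E'
from h import *
import pickle
o=observe();c=calibration('wrist');p,d=get_image('wrist');pickle.dump((c,p,d),open('d2.pkl','wb'));cv2.imwrite('pics/w2.png',p)
print(o['eef_pos'],o['tool_rot'],plan(np.array([.5539,.0836,.2265])-o['eef_pos']).round(4))
for P in [(.5522,.0930,.2417),o['eef_pos'],B(np.load('p.npy'),(76,-82,18))]: print(proj(c,P,True).round(1))
u,v=proj(c,(.5522,.0930,.2417),True).astype(int);u=min(max(u,110),530);v=min(max(v,80),400)
cv2.imwrite('pics/c2.png',cv2.resize(p[v-80:v+80,u-110:u+110],None,fx=3.5,fy=3.5,interpolation=cv2.INTER_CUBIC));print('crop origin',u-110,v-80)
E
```

```text
time: 3.53
eef_pos: [0.5545, 0.0826, 0.3015]
tool_rot: [3.139, 0.0, 1.745]
wrist_force: [-0.8, -1.0, 0.0]
gripper_width: 0.0402
grasp_force: 0.0
[0.55445098 0.08263722 0.30153252] [3.13919257e+00 1.98192118e-04 1.74506890e+00] [ 0.0011 -0.0005  0.075 ]
[318.6 243. ]
[319.4 309.2]
[338.9 235.8]
crop origin 208 163
```

View pics/c2.png

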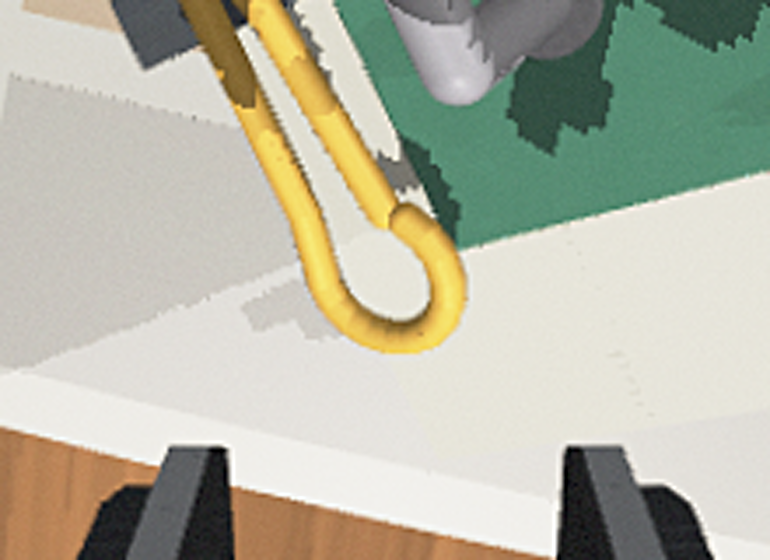

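The loop centre is at crop (386,282), where it was predicted. The plate corner at (460,248) is slightly clearer of the fingers than modelled. Descending.

```bash
python3 -m creep '[[[0.0006,-0.0005,0.02,0],[0,0,0.02,0],[0,0,0.016,0],[0,0,0.012,0],[0,0,0.007,0]]]' | grep -E 'eef|force'; python3 -m creep '[[[0,0,0,0],[0,0,0,0],[0,0,0,0],[0,0,0,0],[0,0,0,0]]]' 0.2 70
```

```text
eef_pos: [0.5533, 0.0829, 0.2237]
wrist_force: [-0.4, -0.1, -0.1]
grasp_force: 0.0
time: 4.42
eef_pos: [0.5538, 0.0831, 0.2255]
tool_rot: [3.14, -0.0, 1.745]
wrist_force: [0.4, 2.1, 1.0]
gripper_width: 0.0231
grasp_force: 67.9
```

```bash
python3 - <<'E'
from h import *
p,d=get_image('wrist');cv2.imwrite('pics/w3.png',p);print(observe()['wrist_force'],observe()['gripper_width'])
cv2.imwrite('pics/c3.png',cv2.resize(p[150:320,210:430],None,fx=3.5,fy=3.5,interpolation=cv2.INTER_CUBIC))
E
```

```text
[-0.28359887  1.47048025  1.793617  ] 0.022966895226908025
```

View pics/c3.png

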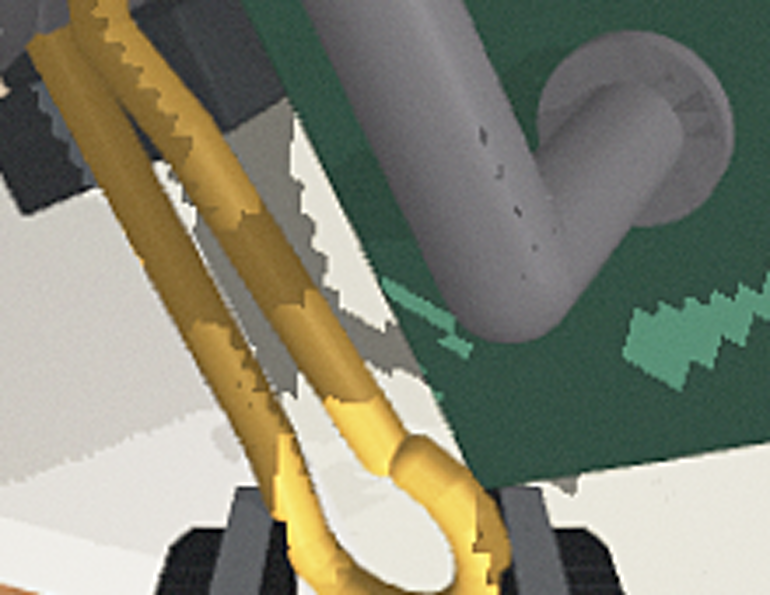

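The loop is held between the pads, tilted a little. Pulling along the clip axis.

```bash
python3 -m creep '[[[-0.0027,0.0013,0,0],[-0.0027,0.0013,0,0],[-0.0027,0.0013,0,0],[-0.0027,0.0013,0,0],[-0.0027,0.0013,0,0]]]' - 80;python3 -m creep '[[[-0.0045,0.0021,0,0],[-0.0045,0.0021,0,0],[-0.0045,0.0021,0,0],[-0.0045,0.0021,0,0],[-0.0045,0.0021,0,0]]]'; python3 -c "
from h import *
p,d=get_image('wrist');cv2.imwrite('pics/w4.png',p);cv2.imwrite('pics/c4.png',p[60:360,140:500])"
```

```text
time: 4.88
eef_pos: [0.5625, 0.0704, 0.2247]
tool_rot: [3.142, 0.0, 1.745]
wrist_force: [-0.5, 0.1, 0.2]
gripper_width: 0.0169
grasp_force: 0.0
time: 5.3
eef_pos: [0.5768, 0.0499, 0.2247]
tool_rot: [-3.142, 0.0, 1.745]
wrist_force: [0.1, 0.2, 0.2]
gripper_width: 0.017
grasp_force: 0.0
```

View pics/c4.png

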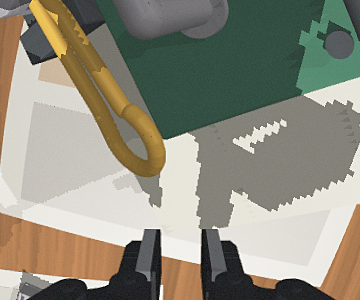

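The grip slipped off the loop's tapering end, and the clip is still home. New plan: push the leg's free end (x -34) about 20 mm towards the loop with shut fingers. That moves the loop clear of the plate, where I can grip it fully. First I lift, turn, and locate the yellow clip numerically.

```bash
python3 -m creep '[[[0,0,-0.03,-0.0876],[0,0,-0.035,-0.0876],[0,0,-0.04,-0.0876],[0,0,-0.02,-0.0876],[0,0,-0.005,-0.0876]]]' 0.0 20 >/dev/null; python3 -m creep '[[[0,0,0,0],[0,0,0,0],[0,0,0,0],[0,0,0,0],[0,0,0,0]]]'; cat >> h.py <<'E'
def cloud(d,c,m):
    v,u=np.nonzero(m&(d>0)); out=[]
    for a,b in zip(u,v):
        r=ray(c,a,b,True); r=r/(-(rot(c['orientation']).T@r)[2]); out.append(c['eye']+r*d[b,a])
    return np.array(out)
def loc(X,p):  # world -> (a,d,n) mm
    c,s=np.cos(p[2]),np.sin(p[2]); X=np.atleast_2d(X)-[p[0],p[1],0]
    x=(c*X[:,0]+s*X[:,1])*1e3; y=(-s*X[:,0]+c*X[:,1])*1e3; z=X[:,2]*1e3-262
    return np.c_[-y,x*c3+z*s3+p[3],-x*s3+z*c3]
def yellow(p):
    hsv=cv2.cvtColor(p,cv2.COLOR_BGR2HSV); return cv2.inRange(hsv,(17,150,60),(32,255,255))>0
E
python3 - <<'E'
from h import *
q=np.load('p.npy');c=calibration('wrist');p,d=get_image('wrist');cv2.imwrite('pics/w5.png',p)
m=yellow(p);n,l,s,_=cv2.connectedComponentsWithStats(m.astype(np.uint8));print(s[1:][s[1:,4]>30])
X=loc(cloud(d,c,m),q)
X=X[(abs(X[:,0])<130)&(abs(X[:,1]+90)<60)]
for a in range(-45,100,5):
    k=X[(X[:,0]>=a)&(X[:,0]<a+5)]
    if len(k): print(a,len(k),np.percentile(k[:,1],[2,50,98]).round(1),np.percentile(k[:,2],[5,50,95]).round(1))
print(X[:,0].min(),X[:,0].max())
E
```

```text
time: 6.18
eef_pos: [0.5763, 0.0504, 0.3538]
tool_rot: [-3.14, -0.001, 2.181]
wrist_force: [0.1, 0.2, -0.1]
gripper_width: 0.0002
grasp_force: 0.0
[[ 306    8   41  174 2521]]
-40 26 [-102.8 -100.4  -91.8] [32.  33.1 34.3]
-35 105 [-102.1  -88.3  -83.5] [31.  35.4 39. ]
-30 112 [-102.6  -89.5  -84.3] [31.2 35.4 38.3]
-25 114 [-101.3  -90.2  -85.5] [30.7 34.6 37.9]
-20 118 [-101.6  -91.9  -87.2] [30.5 34.  36.8]
-15 113 [-101.1  -93.4  -87.3] [30.9 33.6 36.4]
-10 63 [-97.3 -87.2 -83.7] [32.2 35.8 36.9]
-5 55 [-88.6 -85.5 -83.6] [33.5 35.9 37.4]
0 65 [-90.1 -86.5 -83.9] [32.8 35.1 37.2]
5 69 [-97.8 -89.2 -86.7] [30.7 34.  36. ]
10 116 [-99.7 -95.2 -86.4] [28.6 32.  35.3]
15 118 [-99.4 -95.  -84.8] [29.  32.  35.5]
20 130 [-99.  -88.1 -83.4] [28.2 32.1 35.3]
25 115 [-98.9 -87.1 -82.5] [28.8 32.5 35.2]
30 113 [-98.5 -86.2 -82. ] [28.  32.3 35.4]
35 109 [-98.6 -85.6 -81.5] [28.7 32.  35.2]
40 127 [-97.8 -93.2 -80.9] [27.9 31.1 34.8]
45 106 [-97.3 -84.7 -79.9] [27.9 31.4 35. ]
50 113 [-97.7 -83.9 -79.1] [27.4 30.5 34.9]
55 103 [-97. -83. -77.] [27.  32.3 34.8]
60 121 [-98.  -77.8 -73.5] [26.5 33.8 35.8]
65 106 [-98.8 -76.3 -72.2] [26.  32.7 36.4]
70 103 [-98.3 -93.8 -72.2] [25.5 28.5 36. ]
75 135 [-96.  -85.7 -74. ] [27.8 30.8 35. ]
80 64 [-91.7 -84.6 -77.7] [29.5 31.4 33.2]
-38.56308681020532 83.08589100172439
```

```bash
python3 - <<'E'
from h import *
q=np.load('p.npy');h=np.array([np.cos(q[2]),np.sin(q[2]),0])
P=B(q,(-55,-100.5,30))-.002*h-[0,0,.003]
o=observe();print(P,plan(P-o['eef_pos']).round(4),o['tool_rot'][2],q[2]+np.pi/2)
E
```

```text
[0.46853162 0.19073835 0.2333342 ] [ 0.1767 -0.0077  0.1208] 2.18175244462236 2.1829128563633287
```

```bash
python3 -m creep '[[[0.0354,-0.0016,0,0],[0.0354,-0.0016,0,0],[0.0354,-0.0015,0,0],[0.0354,-0.0015,0,0],[0.0351,-0.0015,0,0]]]' | grep eef; python3 -m creep '[[[0,0,0,0],[0,0,0.02,0],[0,0,0.025,0],[0,0,0.025,0],[0,0,0.02,0]]]' | grep -E 'eef|force'; python3 -m creep '[[[0,0,0,0],[0,0,0,0],[0,0,0,0],[0,0,0,0],[0,0,0,0]]]'; python3 - <<'E'
from h import *
q=np.load('p.npy');h=np.array([np.cos(q[2]),np.sin(q[2]),0])
P=B(q,(-55,-100.5,30))-.002*h-[0,0,.003]
o=observe();print(plan(P-o['eef_pos']).round(4))
E
```

```text
eef_pos: [0.4674, 0.1916, 0.3544]
eef_pos: [0.4683, 0.1905, 0.2626]
wrist_force: [0.3, -0.1, 0.6]
grasp_force: 0.0
time: 7.48
eef_pos: [0.469, 0.1907, 0.2661]
tool_rot: [3.14, 0.0, 2.183]
wrist_force: [-0.1, -0.4, 0.3]
gripper_width: 0.0001
grasp_force: 0.0
[ 0.0003 -0.0004  0.0327]
```

```bash
python3 -m creep '[[[0,0,0.012,0],[0,0,0.012,0],[0,0,0.0087,0],[0,0,0,0],[0,0,0,0]]]' | grep -E 'eef|force'; python3 -m creep '[[[-0.003,0,0,0],[-0.003,0,0,0],[-0.003,0,0,0],[-0.003,0,0,0],[-0.003,0,0,0]]]' | grep -E 'eef|force'
```

```text
eef_pos: [0.4684, 0.1905, 0.2311]
wrist_force: [-0.5, 0.4, -0.3]
grasp_force: 0.0
eef_pos: [0.4762, 0.1797, 0.2324]
wrist_force: [-17.5, 16.9, 2.1]
grasp_force: 11.4
```

```bash
python3 -m creep '[[[-0.003,0,0,0],[-0.003,0,0,0],[-0.003,0,0,0],[-0.001,0,0,0],[0,0,0,0]]]' | grep -E 'eef|force'; python3 - <<'E'
from h import *
o=observe();q=np.load('p.npy');print(loc(o['eef_pos'],q),o['wrist_force'])
c=calibration('wrist');p,d=get_image('wrist');cv2.imwrite('pics/w6.png',p)
X=loc(cloud(d,c,yellow(p)),q);X=X[(abs(X[:,0])<150)&(abs(X[:,1]+90)<60)]
print(len(X),X[:,0].min(),X[:,0].max()) if len(X) else print('none')
E
```

```text
eef_pos: [0.4826, 0.1708, 0.2328]
wrist_force: [-9.7, 7.0, 5.8]
grasp_force: 7.6
[[ -30.61527851 -103.96826376   27.97555643]] [-9.73770458  7.01327484  5.75000453]
23 -19.94843335267492 23.98479250217749
```

```bash
python3 -m creep '[[[-0.002,0,0,0],[-0.002,0,0,0],[-0.001,0,0,0],[0,0,0,0],[0,0,0,0]]]' | grep -E 'eef|force'; python3 -m creep '[[[0.01,0,0,0],[0.01,0,-0.02,0],[0,0,-0.035,0],[0,0,-0.035,0],[0,0,-0.03,0]]]' | grep -E 'eef|force'; for i in 1 2; do python3 -m creep '[[[-0.036,0,0,0],[-0.036,0,0,0],[-0.018,0,0,0],[0,0,0,0],[0,0,0,0]]]' 0.0 | grep -E 'eef|force'; done; python3 - <<'E'
from h import *
o=observe();q=np.load('p.npy');print(o['time'],loc(o['eef_pos'],q))
c=calibration('wrist');p,d=get_image('wrist');cv2.imwrite('pics/w7.png',p)
X=loc(cloud(d,c,yellow(p)),q);X=X[(abs(X[:,0])<150)&(abs(X[:,1]+90)<60)]
print(X[:,0].min(),X[:,0].max())
for a in range(-30,125,5):
    k=X[(X[:,0]>=a)&(X[:,0]<a+5)]
    if len(k): print(a,len(k),np.percentile(k[:,1],[2,50,98]).round(1),np.percentile(k[:,2],[5,50,95]).round(1))
E
```

```text
eef_pos: [0.485, 0.1673, 0.2331]
wrist_force: [-15.7, 10.8, 8.2]
grasp_force: 10.9
eef_pos: [0.4744, 0.1823, 0.3548]
wrist_force: [0.3, -0.2, -0.5]
grasp_force: 0.0
eef_pos: [0.5266, 0.1078, 0.3521]
wrist_force: [0.0, -0.7, 0.5]
grasp_force: 0.0
eef_pos: [0.5779, 0.0351, 0.352]
wrist_force: [-0.2, 0.6, -0.2]
grasp_force: 0.0
10.45 [[135.21092607 -44.38097499 131.11278914]]
-15.988493269166112 105.60699971788833
-20 4 [-100.7  -99.8  -98.6] [26.5 31.  31.4]
-15 70 [-101.4  -97.6  -82.2] [29.7 32.8 34.4]
-10 59 [-87.1 -84.1 -82. ] [31.4 33.5 35. ]
-5 61 [-88.7 -85.5 -83. ] [31.3 33.1 34.4]
0 57 [-89.5 -86.9 -84.7] [30.9 32.9 34. ]
5 71 [-98.  -88.8 -86.1] [29.8 32.1 33.4]
10 110 [-99.4 -89.8 -83.5] [28.8 31.6 33.2]
15 107 [-99.6 -86.4 -81.9] [29.1 31.4 33.2]
20 110 [-99.  -86.1 -81.7] [28.9 31.2 33.1]
25 117 [-98.3 -88.7 -83.4] [28.4 30.6 32.4]
30 114 [-97.5 -92.1 -84.7] [28.1 30.4 31.9]
35 100 [-97.3 -91.1 -82.9] [28.2 30.  31.6]
40 112 [-96.5 -86.1 -81.3] [28.1 29.9 31.6]
45 105 [-96.3 -84.8 -80.3] [27.9 29.9 31.6]
50 117 [-96.1 -84.  -79.2] [27.2 29.6 31.6]
55 115 [-95.6 -82.6 -78.5] [27.  29.3 31.3]
60 114 [-95.4 -82.2 -77.5] [26.9 28.9 30.7]
65 106 [-95.1 -81.6 -76.7] [26.1 28.6 30.5]
70 112 [-94.7 -81.1 -76. ] [25.9 28.3 30.2]
75 99 [-94.6 -80.  -75. ] [25.7 28.3 30. ]
80 121 [-94.6 -76.1 -70.2] [25.6 28.6 30.2]
85 107 [-95.4 -72.3 -68.3] [25.1 28.2 30.3]
90 92 [-95.8 -91.2 -68.2] [24.6 27.2 29.9]
95 115 [-94.4 -88.5 -69. ] [25.  27.  29.3]
100 147 [-90.9 -81.5 -71.7] [26.1 27.4 28.9]
105 7 [-83.  -80.8 -77.8] [26.5 26.6 27.5]
```

The clip is now 22 mm out. The loop centre is at about a=91, d=-82, n=25.5 mm, clear of the plate (which ends at a=76). Now a full centred grip.

```bash
python3 - <<'E'
from h import *
q=np.load('p.npy');P=B(q,(92,-82,25.5))-[0,0,.012]
o=observe();print(P,plan(P-o['eef_pos']).round(4),o['tool_rot'])
E
```

```text
[0.56958882 0.08207661 0.22968709] [0.0425 0.0201 0.1225] [ 3.14142696e+00 -1.83192091e-04  2.18293701e+00]
```

```bash
python3 -m creep '[[[0.0215,0.01,0,0],[0.021,0.0101,0,0],[0,0,0.03,0],[0,0,0.02,0],[0,0,0,0]]]' 0.48 | grep -E 'eef|force'; python3 -m creep '[[[0,0,0,0],[0,0,0,0],[0,0,0,0],[0,0,0,0],[0,0,0,0]]]' | grep -E 'eef|width'; python3 - <<'E'
from h import *
q=np.load('p.npy');P=B(q,(92,-82,25.5))-[0,0,.012]
o=observe();print(plan(P-o['eef_pos']).round(4))
E
```

```text
eef_pos: [0.5683, 0.0829, 0.2983]
wrist_force: [0.1, 0.5, 0.2]
grasp_force: 0.0
eef_pos: [0.57, 0.0814, 0.303]
gripper_width: 0.0413
[ 0.0009 -0.      0.0733]
```

```bash
python3 -m creep '[[[0.0005,0,0.022,0],[0,0,0.022,0],[0,0,0.018,0],[0,0,0.0105,0],[0,0,0,0]]]' | grep -E 'eef|force'; python3 -m creep '[[[0,0,0,0],[0,0,0,0],[0,0,0,0],[0,0,0,0],[0,0,0,0]]]' 0.2 45;python3 -m creep '[[[0,0,0,0],[0,0,0,0],[-0.003,0,0,0],[-0.004,0,0,0],[-0.004,0,0,0]]]'
```

```text
eef_pos: [0.569, 0.0817, 0.2275]
wrist_force: [0.2, 0.2, 0.6]
grasp_force: 0.0
time: 12.17
eef_pos: [0.5698, 0.0818, 0.2304]
tool_rot: [3.141, 0.001, 2.183]
wrist_force: [-0.8, -1.5, 1.8]
gripper_width: 0.0224
grasp_force: 43.9
time: 12.58
eef_pos: [0.5755, 0.0737, 0.2295]
tool_rot: [3.141, -0.002, 2.184]
wrist_force: [-1.0, 4.1, 0.2]
gripper_width: 0.0226
grasp_force: 43.9
```

```bash
for i in 1 2; do python3 -m creep '[[[-0.006,0,0,0],[-0.006,0,0,0],[-0.006,0,0,0],[-0.006,0,0,0],[-0.006,0,0,0]]]' | grep -E 'eef|force|width'; done; python3 - <<'E'
from h import *
o=observe();q=np.load('p.npy');c=calibration('wrist');p,d=get_image('wrist');cv2.imwrite('pics/w8.png',p)
Y=cloud(d,c,yellow(p));X=loc(Y,q);k=(abs(X[:,0])<180)&(abs(X[:,1]+90)<80);X=X[k];Y=Y[k]
print(X[:,0].min(),X[:,0].max(),loc(o['eef_pos'],q))
for a in range(0,150,10):
    k=(X[:,0]>=a)&(X[:,0]<a+10)
    if k.any(): print(a,k.sum(),np.percentile(X[k,1],[2,50,98]).round(1),np.percentile(X[k,2],[5,50,95]).round(1),np.percentile(Y[k,2],[5,95]).round(3))
E
```

```text
eef_pos: [0.5935, 0.0477, 0.2294]
wrist_force: [-0.6, 0.3, -0.7]
gripper_width: 0.0223
grasp_force: 44.3
eef_pos: [0.6107, 0.0232, 0.2295]
wrist_force: [0.0, 0.6, -0.9]
gripper_width: 0.0225
grasp_force: 45.6
55.513365257101526 176.10413609272175 [[163.80215493 -88.27240019  15.00921597]]
50 155 [-102.5  -98.9  -89.2] [24.8 27.1 28.6] [0.233 0.24 ]
60 593 [-101.8  -97.   -88.4] [24.9 27.3 29.5] [0.233 0.241]
70 477 [-100.8  -95.3  -90.1] [25.2 27.4 28.8] [0.234 0.239]
80 734 [-99.8 -92.8 -86.5] [25.1 27.3 28.7] [0.234 0.241]
90 805 [-99.  -90.9 -86. ] [24.5 26.9 28.6] [0.234 0.241]
100 720 [-98.1 -91.2 -86.4] [24.8 26.8 28.2] [0.235 0.24 ]
110 774 [-97.2 -87.7 -82.8] [24.  26.6 28.3] [0.235 0.242]
120 740 [-96.  -85.3 -80.6] [23.7 26.4 28.3] [0.235 0.244]
130 708 [-95.4 -83.1 -77.9] [23.7 26.2 28.2] [0.235 0.245]
140 661 [-94.7 -81.  -75.5] [23.7 25.9 28.2] [0.235 0.246]
```

The clip is clear, held and level. Lifting it and turning it to the tray's long axis (yaw 2.878).

```bash
python3 -m creep '[[[-0.005,0,-0.005,-0.06],[-0.005,0,-0.02,-0.09],[0,0,-0.025,-0.09],[0,0,-0.025,-0.09],[0,0,-0.015,-0.09]]]' | grep -E 'eef|force|width';python3 -m creep '[[[0,0,0,-0.09],[0,0,0,-0.09],[0,0,0,-0.06],[0,0,0,-0.035],[0,0,0,0]]]' | grep -E 'eef|rot|force|width'; python3 - <<'E'
from h import *
o=observe();print(o['tool_rot'],o['joints'],plan(np.array([.539,-.2505,.20])-o['eef_pos']).round(4))
E
```

```text
eef_pos: [0.6166, 0.0156, 0.3224]
wrist_force: [0.7, 0.3, -0.4]
gripper_width: 0.0225
grasp_force: 45.9
eef_pos: [0.6164, 0.0157, 0.3195]
tool_rot: [3.142, 0.0, 2.88]
wrist_force: [0.7, 0.1, -0.4]
gripper_width: 0.0225
grasp_force: 45.9
[3.14157533e+00 3.47501613e-05 2.87959813e+00] [-1.59116621e-02 -2.05859426e-02  1.44166148e+00  8.43074725e-06
  1.72047919e+00 -1.32471221e+00] [ 0.0058 -0.2772  0.1195]
```

```bash
for i in 1 2; do python3 -m creep '[[[0.0006,-0.0277,0.005,0],[0.0006,-0.0277,0.012,0],[0.0006,-0.0277,0.014,0],[0.0006,-0.0277,0.014,0],[0.0006,-0.0277,0.014,0]]]' | grep -E 'eef|force|width'; done; python3 -m creep '[[[0,0,0,0],[0,0,0,0],[0,0,0,0],[0,0,0,0],[0,0,0,0]]]' ; python3 - <<'E'
from h import *
import pickle
o=observe();c=calibration('wrist');p,d=get_image('wrist');cv2.imwrite('pics/w9.png',p);pickle.dump((c,p,d,o),open('d9.pkl','wb'))
Y=cloud(d,c,yellow(p));Rm=rot(o['tool_rot']);L=(Y-o['eef_pos'])@Rm
k=(abs(L)<.15).all(1);L=L[k];print(L.min(0).round(3),L.max(0).round(3))
for a in np.arange(-.02,.12,.02):
    m=(L[:,0]>=a)&(L[:,0]<a+.02)
    if m.any(): print(round(a,2),np.percentile(L[m],[5,95],axis=0).round(3).tolist())
print(o['eef_pos'])
E
```

```text
eef_pos: [0.5768, -0.1183, 0.26]
wrist_force: [0.3, -0.3, -0.6]
gripper_width: 0.0228
grasp_force: 46.2
eef_pos: [0.5377, -0.2514, 0.201]
wrist_force: [0.6, 0.1, -0.6]
gripper_width: 0.0226
grasp_force: 46.1
time: 15.55
eef_pos: [0.5388, -0.2494, 0.2023]
tool_rot: [-3.141, 0.001, 2.879]
wrist_force: [0.3, -0.3, -0.6]
gripper_width: 0.0225
grasp_force: 46.1
[-0.013 -0.019 -0.021] [ 0.108  0.012 -0.002]
-0.02 [[-0.011, -0.009, -0.02], [-0.001, 0.01, -0.005]]
0.0 [[0.001, -0.01, -0.02], [0.019, 0.01, -0.005]]
0.02 [[0.021, -0.011, -0.015], [0.039, 0.003, -0.005]]
0.04 [[0.041, -0.013, -0.013], [0.059, -0.001, -0.005]]
0.06 [[0.061, -0.015, -0.011], [0.079, -0.004, -0.004]]
0.08 [[0.081, -0.017, -0.01], [0.099, -0.007, -0.004]]
0.1 [[0.1, -0.018, -0.011], [0.107, -0.006, -0.003]]
[ 0.53884786 -0.24938835  0.20227454]
```

View pics/w9.png

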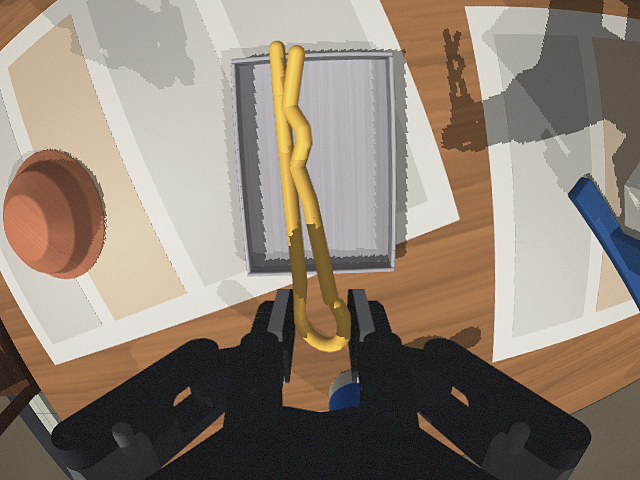

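The clip hangs nearly level above the tray, whose rim corners are at (233,61), (391,54), (394,270) and (248,273). I'll compute the tray's pose from these.

```bash
python3 - <<'E'
from h import *
import pickle
c,p,d,o=pickle.load(open('d9.pkl','rb'));W=[]
for u,v in [(233,61),(391,54),(394,270),(248,273)]:
    r=ray(c,u,v,True);W.append(c['eye']+(.024-c['eye'][2])/r[2]*r)
W=np.array(W);print(W.round(4).tolist(),W.mean(0),np.linalg.norm(W-np.roll(W,-1,0),axis=1).round(3))
print('tray centre in tool',rot(o['tool_rot']).T@(W.mean(0)-o['eef_pos']));L=(W-o['eef_pos'])@rot(o['tool_rot']);print(L.round(3).tolist())
E
```

```text
[[0.3888, -0.2864, 0.024], [0.4188, -0.1547, 0.024], [0.61, -0.1968, 0.024], [0.5772, -0.3304, 0.024]] [ 0.4987224  -0.24207213  0.024     ] [0.135 0.196 0.138 0.193]
tray centre in tool [ 0.0408409  -0.00334826  0.17823076]
[[0.135, -0.075, 0.178], [0.141, 0.06, 0.178], [-0.055, 0.069, 0.178], [-0.058, -0.068, 0.178]]
```

```bash
python3 -m creep '[[[0,0,0.025,0],[0,0,0.035,0],[0,0,0.038,0],[0,0,0.035,0],[0,0,0.025,0]]]' | grep -E 'eef|force|width';python3 -m creep '[[[0,0,0.015,0],[0,0,0.008,0],[0,0,0,0],[0,0,0,0],[0,0,0,0]]]' | grep -E 'eef|force|width'
```

```text
eef_pos: [0.5377, -0.2491, 0.0407]
wrist_force: [-0.5, -0.1, -0.8]
gripper_width: 0.0222
grasp_force: 46.2
eef_pos: [0.5391, -0.2504, 0.0222]
wrist_force: [-0.5, 0.6, -0.3]
gripper_width: 0.0226
grasp_force: 46.2
```

```bash
python3 -m creep '[[[0,0,0.005,0],[0,0,0.004,0],[0,0,0.003,0],[0,0,0,0],[0,0,0,0]]]' | grep -E 'eef|force|width';python3 -m creep '[[[0,0,0.001,0],[0,0,0.001,0],[0,0,0.001,0],[0,0,0,0],[0,0,0,0]]]' | grep -E 'eef|force|width'
```

```text
eef_pos: [0.5382, -0.2501, 0.0083]
wrist_force: [-0.1, 0.4, -1.2]
gripper_width: 0.0226
grasp_force: 46.2
eef_pos: [0.5383, -0.2501, 0.0055]
wrist_force: [0.8, -0.7, -1.2]
gripper_width: 0.0225
grasp_force: 46.2
```

```bash
python3 -m creep '[[[0,0,0,0],[0,0,0,0],[0,0,0,0],[0,0,0,0],[0,0,0,0]]]' 0.32 20| grep -E 'eef|force|width';python3 -m creep '[[[0,0,0,0],[0,0,0,0],[0,0,0,0],[0,0,0,0],[0,0,0,0]]]' 0.55 | grep -E 'eef|force|width'; python3 -m creep '[[[0,0,-0.01,0],[0,0,-0.02,0],[0,0,-0.04,0],[0,0,-0.04,0],[0,0,-0.04,0]]]' | grep -E 'eef|force|width'; python3 - <<'E'
from h import *
o=observe();c=calibration('wrist');p,d=get_image('wrist');cv2.imwrite('pics/w10.png',p)
Y=cloud(d,c,yellow(p));print(Y.min(0).round(3),Y.max(0).round(3),np.percentile(Y[:,2],[5,50,95]).round(4),o['time'])
E
```

```text
eef_pos: [0.5383, -0.2501, 0.0056]
wrist_force: [-0.1, -0.7, 0.3]
gripper_width: 0.0274
grasp_force: 0.1
eef_pos: [0.5383, -0.2501, 0.0055]
wrist_force: [0.2, -0.0, -0.2]
gripper_width: 0.0469
grasp_force: 0.0
eef_pos: [0.5379, -0.2499, 0.158]
wrist_force: [1.2, -0.5, -0.1]
gripper_width: 0.0469
grasp_force: 0.0
[ 0.388 -0.259 -0.002] [0.553 0.065 0.011] [0.0072 0.0087 0.01  ] 18.5167
```

View pics/w10.png

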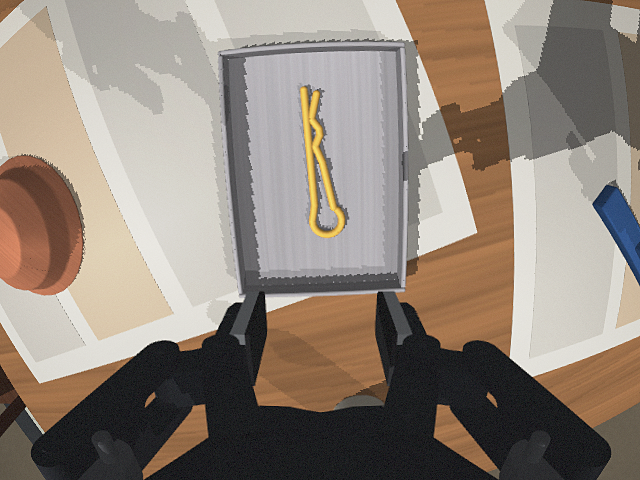

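The clip lies flat in the tray, legs up at (305,90) and loop at (327,220), well inside the rim. That was the tenth picture, so the rest is numeric. Now the hatch.

```bash
python3 -m creep '[[[0,0,-0.04,0],[0,0,-0.04,0.1],[0,0,-0.04,0.12],[0,0,-0.04,0.12],[0,0,-0.03,0.12]]]' 0.45| grep eef;python3 -m creep '[[[0,0,-0.02,0.12],[0,0,0,0.08],[0,0,0,0.036],[0,0,0,0],[0,0,0,0]]]' | grep -E 'eef|rot'; python3 - <<'E'
from h import *
o=observe();print(o['tool_rot'],o['joints'].round(2),plan(np.array([.5318,.1677,.35])-o['eef_pos']).round(4))
E
```

```text
eef_pos: [0.538, -0.25, 0.35]
eef_pos: [0.5382, -0.2501, 0.3658]
tool_rot: [3.142, 0.0, 2.183]
[3.14153731e+00 1.25951067e-04 2.18330401e+00] [-0.48 -0.07  1.41 -0.    1.8  -1.09] [0.3455 0.235  0.0157]
```

```bash
for i in 1 2; do python3 -m creep '[[[0.0314,0.0214,0,0],[0.0314,0.0214,0,0],[0.0314,0.0214,0,0],[0.0314,0.0214,0,0],[0.0314,0.0214,0,0]]]' | grep -E 'eef'; done; python3 -m creep '[[[0.0315,0.021,0,0],[0,0,0,0],[0,0,0,0],[0,0,0,0],[0,0,0,0]]]' ; python3 - <<'E'
from h import *
o=observe();print(plan(np.array([.5318,.1677,.265])-o['eef_pos']).round(4))
r=.0572
t=np.radians(173.6-np.arange(0,106,7));print(np.c_[np.diff(r*np.cos(t)),-np.diff(r*np.sin(t))].round(4).tolist())
E
```

```text
eef_pos: [0.5353, -0.0585, 0.3655]
eef_pos: [0.5328, 0.1317, 0.3656]
time: 20.65
eef_pos: [0.5326, 0.1667, 0.3656]
tool_rot: [-3.142, 0.0, 2.181]
wrist_force: [-0.6, -0.8, 0.1]
gripper_width: 0.0384
grasp_force: 0.0
[ 1.300e-03 -1.000e-04  1.006e-01]
[[0.0012, -0.0069], [0.002, -0.0067], [0.0028, -0.0064], [0.0036, -0.006], [0.0043, -0.0055], [0.0049, -0.0049], [0.0055, -0.0043], [0.006, -0.0036], [0.0064, -0.0029], [0.0067, -0.0021], [0.0069, -0.0012], [0.007, -0.0004], [0.007, 0.0005], [0.0069, 0.0013], [0.0066, 0.0021]]
```

```bash
python3 -m creep '[[[0,0,0.03,0],[0,0,0.03,0],[0,0,0.025,0],[0,0,0.0156,0],[0,0,0,0]]]' | grep -E 'eef|force'; python3 -m creep '[[[0,0,0,0],[0,0,0,0],[0,0,0,0],[0,0,0,0],[0,0,0,0]]]' 0 35
```

```text
eef_pos: [0.5318, 0.1662, 0.2613]
wrist_force: [-0.4, 0.4, -0.7]
grasp_force: 0.0
time: 21.48
eef_pos: [0.5315, 0.1661, 0.2667]
tool_rot: [-3.138, 0.001, 2.181]
wrist_force: [-20.3, -15.4, 5.0]
gripper_width: 0.0088
grasp_force: 35.7
```

```bash
python3 -m creep '[[[0.000,0.0002,-0.0069,0],[0,0.002,-0.0067,0],[0,0.0028,-0.0064,0],[0,0.0036,-0.006,0],[0,0.0043,-0.0055,0]]]' | grep -E 'eef|force|width'
```

```text
eef_pos: [0.5415, 0.1731, 0.2985]
wrist_force: [-25.0, -18.1, 9.5]
gripper_width: 0.0084
grasp_force: 35.0
```

```bash
python3 -m creep '[[[0,0.0039,-0.0053,0],[0,0.0053,-0.0045,0],[0,0.006,-0.0036,0],[0,0.0064,-0.0029,0],[0,0.0067,-0.0021,0]]]' | grep -E 'eef|force|width'
```

```text
eef_pos: [0.5659, 0.1902, 0.3197]
wrist_force: [-8.3, -7.4, 2.6]
gripper_width: 0.008
grasp_force: 34.9
```

```bash
python3 -m creep '[[[0,0.0069,-0.0012,0],[0,0.007,-0.0004,0],[0,0.007,0.0005,0],[0,0.0069,0.0013,0],[0,0.0066,0.0021,0]]]' | grep -E 'eef|force|width'; python3 - <<'E'
from h import *
import pickle
# measure green plate plane from the wrist camera
q=np.load('p.npy');o=observe();c=calibration('wrist');p,d=get_image('wrist')
hsv=cv2.cvtColor(p,cv2.COLOR_BGR2HSV);m=cv2.inRange(hsv,(65,90,30),(90,255,255))>0
ct=calibration('top');pt_,dt=get_image('top');cv2.imwrite('pics/top2.png',pt_)
X=cloud(d,c,m);print(m.sum())
hh=np.array([np.cos(q[2]),np.sin(q[2])]);H=B(q,FE['hinge'])
if len(X):
    k=np.linalg.norm(X-H,axis=1)<.13;X=X[k];L=np.c_[(X[:,:2]-H[:2])@hh,X[:,2]-H[2]]
    print(len(L),np.percentile(L,[5,25,50,75,95],axis=0).round(3).tolist())
print('tcp rel hinge',(o['eef_pos'][:2]-H[:2])@hh,o['eef_pos'][2]-H[2])
E
```

```text
eef_pos: [0.5924, 0.2088, 0.3171]
wrist_force: [-93.0, -52.9, 48.4]
gripper_width: 0.008
grasp_force: 55.9
10824
10711 [[-0.03, 0.01], [-0.025, 0.034], [-0.02, 0.053], [-0.013, 0.069], [-0.004, 0.074]]
tcp rel hinge 0.01569757942012097 0.04264995799042787
```

```bash
python3 -m creep '[[[0,-0.001,-0.001,0],[0,-0.001,-0.0005,0],[0,0,0,0],[0,0,0,0],[0,0,0,0]]]' 0.25 20 | grep -E 'eef|force|width'
```

```text
eef_pos: [0.5926, 0.2104, 0.3162]
wrist_force: [-8.4, 5.8, 2.6]
gripper_width: 0.0217
grasp_force: 0.0
```

```bash
python3 -m creep '[[[0,0,-0.004,0],[0,0,-0.01,0],[0,0,-0.02,0],[0,0,-0.03,0],[0,0,-0.04,0]]]' | grep -E 'eef|force|width'; python3 -m creep '[[[0,0,-0.03,0],[0,0,0,0],[0,0,0,0],[0,0,0,0],[0,0,0,0]]]' | grep -E 'time|eef|force|width'; python3 - <<'E'
from h import *
q=np.load('p.npy');o=observe();c=calibration('wrist');p,d=get_image('wrist')
hsv=cv2.cvtColor(p,cv2.COLOR_BGR2HSV);m=cv2.inRange(hsv,(65,90,30),(90,255,255))>0
X=cloud(d,c,m);hh=np.array([np.cos(q[2]),np.sin(q[2])]);H=B(q,FE['hinge'])
X=X[np.linalg.norm(X-H,axis=1)<.13];L=np.c_[(X[:,:2]-H[:2])@hh,X[:,2]-H[2]]
L=L[(L[:,1]>.01)&(L[:,1]<.073)];print(len(L));s=np.polyfit(L[:,1],L[:,0],1);a=90+np.degrees(np.arctan(-s[0]));print('plate angle',a,'hatch',np.radians(210-a),'resid',np.std(L[:,0]-np.polyval(s,L[:,1])))
t,_=get_image('top');c=calibration('top');m=yellow(t);v,u=np.nonzero(m)
P=[c['eye']+ray(c,x,y)*((.01-c['eye'][2])/ray(c,x,y)[2]) for x,y in zip(u,v)];P=np.array(P);P=P[(abs(P[:,0]-.5)<.12)&(abs(P[:,1]+.24)<.12)];print(len(P),P.min(0) if len(P) else '',P.max(0) if len(P) else '')
E
```

```text
eef_pos: [0.5926, 0.2095, 0.4187]
wrist_force: [1.3, 0.5, 0.8]
gripper_width: 0.021
grasp_force: 0.0
time: 24.08
eef_pos: [0.5929, 0.2098, 0.4472]
wrist_force: [0.2, -0.5, -0.1]
gripper_width: 0.0215
grasp_force: 0.0
3199
plate angle 110.36457807268796 hatch 1.7389661642453493 resid 0.0008958437606494436
154 [ 0.43293566 -0.25550723  0.01      ] [ 0.55063112 -0.22540181  0.01      ]
```

The hatch is at 1.74 rad, the clip is in the tray, and the robot is clear of everything.

```bash
python3 -c "
from plant import sign_off
print(sign_off())"
```

```text
the job is handed in; nothing more can be done
None
```

I handed the job in at about 24 s with no verdict shown: by my measurements the clip is flat in the tray and the hatch stands open at about 1.74 rad, though my first grip slipped and the wrist force read about 117 N (limit 120) at the hatch stop.

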